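# Unmould fruit tarts and load the rotary display

### The arm

A 6-joint arm with a two-finger parallel gripper is mounted at the origin on the work surface. World frame = base frame: x ahead of the robot, y to its left, z up, the work surface at z = 0. Lengths are in m, angles in rad, forces in N, time in s.
With the tool pointing down it reaches from about 0.375 to 0.975 m from the base axis. Payload 3.8 kg.
Tool frame: the origin (TCP) lies midway between the tips of the shut fingers; the grasp point (between the pads) lies manip.tcp_to_grasp behind it (manip.tcp_to_grasp is the distance from the TCP to the grasp point, in m); x points along the fingers, y is the direction in which the jaws open and shut, and the axes are right-handed (so a half turn about x gives the same grasp; the last joint's range is limited). The gripper opens to 88 mm and grips with 3 to 60 N. Pads are 18 mm wide; open, the fingers measure 123 mm over their backs; the gripper's body (75 mm by 187 mm) begins 45 mm behind the grasp point.
Start: joints at [-1.288, 0.264, 1.604, -0, 1.274, -0.037], TCP at [0.212, -0.641, 0.239] pointing down, gripper open.
Joint ranges: [-2.63, 2.63], [-0.94, 2.18], [0.31, 2.57], [-1.31, 4.45], [0, 2.66], [-2.55, 2.55]. Speed limits (rad/s): [2.57, 2.57, 3.14, 3.14, 3.14, 3.14].

### API

Orientations are given as [roll, pitch, yaw] about the fixed x, y, z axes, in that order (R = Rz(yaw) Ry(pitch) Rx(roll)).
In Python, from station import manip gives the robot as it stands.
- The arm moves only by the tool send_rows, never from a script. Its arguments are lists of equal length, an entry for each row: "xyz": the shift along the tool's x, y, z in m, a list of three; "delta_rot": the turn, a rotation vector about the tool's x, y, z in degrees, a list of three; "grip": the finger opening in m, from 0 to 0.0881. In form: {"xyz": [[tx, ty, tz], ...], "delta_rot": [[ax, ay, az], ...], "grip": [grip, ...]}. A call has 1 to 20 rows; each row is the pose to reach, as a shift and turn from the pose commanded when the call began, along the tool's axes at that moment; what a row does not reach only later rows make up. A row lasts 1/8 s, in which the tool goes at most 62.5 mm and 10.7 degrees, less where a joint would pass 70% of its speed; a pose out of reach is approached as far as the arm can. A call with a gripper value outside its range is refused whole. The fingers move at their own pace and stop on an object; "grip_force" is the grip in N (left out, the last holds). Time passes only in rows, so rows that repeat a pose let the fingers close. It gives the time, the measured TCP pose, the force and the opening at its end, in the units of the state.
- manip.sense(): the state, without advancing time (a new reading comes with each control period).
- manip.snapshot(name): name is "scene" or "top" or "wrist"; returns a dict with "img" (400x640x3 uint8, blue, green, red), "camera_matrix" (3x3 intrinsics, pixels), "xyz" and "attitude" of the camera in the world. Camera axes: x right, y up, looking along -z (the intrinsics and any distortion apply to the point x, -y, -z); pixel columns grow to the right and rows downward; lengths in m; the calibration is good to about 2 mm. A picture is of the moment at which its call begins. There is no depth.
- manip.finish_job(): hands the job in, once; it reports no verdict.
The state is a dict: "clock": time; "qpos": joint angles; "joint_vel": joint speeds; "joint_torque": joint torques, N m; "ee_pos": TCP position; "eef_rot": TCP orientation; "contact_force": force on the tool from outside, world axes, zero at the start; "wrist_torque": the same for the moment, N m; "opening": opening from 0.0 (shut) to 1.0 (fully open).
Only numpy, scipy, OpenCV 4.12 (cv2) and the standard library are available. Lean on these libraries where they do the work, as an engineer would, in place of code of your own. Each camera call takes 0.05 s, during which the arm holds its last target. There are 200 camera calls.

### The job

Put the fruit tarts on show: set each filled tart ring down over the unmoulding post so that the post pushes the loose base with its tart up out of the ring, lift the tart off from above and set it flat and centred on an empty paper round of the rotary display through the gap in its cover. Turn the display by its handle so that in the end every tart, with the one already on show, stands on a paper round of its own under the cover and an empty round is clicked in at the gap. Put all the rings, any that was empty from the start too, in the wash tray; do not tip a tart over, and leave the shaker, bun and jam jar where they are.

Things in the scene. Friction and masses are not known exactly. Their poses are not given: they have to be found in the camera images.
- sheet: flat rimless aluminium baking sheet with a brown baking mat, 180 x 300 x 6 mm, fixed; origin under its centre, its y axis runs along the 300 mm side; the tart tins stand in a row along it, on its upper face 6 mm above the origin
- tin_1: straight-sided steel tart ring: outside diameter 66 to 67 mm, 26 mm high, wall 2 mm, open below but for an inward lip 2.5 mm thick that leaves a 49 mm hole; 60 g; origin at the centre of its underside, z up. It stands on the sheet, holding a tart on its loose base, or empty
- tin_2: straight-sided steel tart ring: outside diameter 66 to 67 mm, 26 mm high, wall 2 mm, open below but for an inward lip 2.5 mm thick that leaves a 49 mm hole; 60 g; origin at the centre of its underside, z up. It stands on the sheet, holding a tart on its loose base, or empty
- tin_3: straight-sided steel tart ring: outside diameter 66 to 67 mm, 26 mm high, wall 2 mm, open below but for an inward lip 2.5 mm thick that leaves a 49 mm hole; 60 g; origin at the centre of its underside, z up. It stands on the sheet, holding a tart on its loose base, or empty
- tart_1: round straight-sided fruit tart on its own loose steel base disc, one firm piece: diameter 58 mm, 22 mm high; about 90 g; origin at the centre of the underside of the base, z up. It starts inside the ring of the same number, base on the lip, its top below the ring's rim so that it cannot be gripped there. Absent in some runs: that ring is then empty
- tart_2: round straight-sided fruit tart on its own loose steel base disc, one firm piece: diameter 58 mm, 22 mm high; about 90 g; origin at the centre of the underside of the base, z up. It starts inside the ring of the same number, base on the lip, its top below the ring's rim so that it cannot be gripped there. Absent in some runs: that ring is then empty
- tart_3: round straight-sided fruit tart on its own loose steel base disc, one firm piece: diameter 58 mm, 22 mm high; about 90 g; origin at the centre of the underside of the base, z up. It starts inside the ring of the same number, base on the lip, its top below the ring's rim so that it cannot be gripped there. Absent in some runs: that ring is then empty
- stand_top (a point): unmoulding stand, fixed: dark round foot, diameter 90 mm, 12 mm high, and an upright steel post in its middle, diameter 38 mm; this point is the centre of the post's flat rubber top, 46 mm above the counter. The post goes through the hole of a tart ring and takes the tart's base; the ring goes down over it until it lies on the foot
- display: rotary display, fixed part: white drum, diameter 280 mm, 30 mm high, with a clear cover (outer wall and flat roof, top 90 mm above the counter) that is open, wall and roof, in one 84 degree gap towards the drum's -x side, and has a 90 mm round hole in the middle of the roof for the handle; origin under its centre, on the turning axis
- platter (a joint): angle (rad, counter-clockwise from above) of the display's wooden platter, diameter 264 mm, upper face 42 mm above the counter; 0 at the start, turns without end. It clicks in every 60 degrees (1.047 rad), each time with a paper round at the middle of the gap; the hump between takes about 0.12 N m, and let go within about 20 degrees of a click it springs there
- handle (a point): middle of the dark wooden bar handle on the platter's axis, 56 mm long, 14 mm wide, from 101 to 135 mm above the counter, this point 118 mm above it; turns with the platter, its x axis runs along the bar. At the start the bar points to the gap
- round_0 (a point): centre of a white paper round (diameter 66 mm, flat, level with the platter's upper face) on the platter, 95 mm from the axis; round_0 is at the gap at the start and the others follow counter-clockwise from above, 60 degrees apart
- round_1 (a point): centre of a white paper round (diameter 66 mm, flat, level with the platter's upper face) on the platter, 95 mm from the axis; round_0 is at the gap at the start and the others follow counter-clockwise from above, 60 degrees apart
- round_2 (a point): centre of a white paper round (diameter 66 mm, flat, level with the platter's upper face) on the platter, 95 mm from the axis; round_0 is at the gap at the start and the others follow counter-clockwise from above, 60 degrees apart
- round_3 (a point): centre of a white paper round (diameter 66 mm, flat, level with the platter's upper face) on the platter, 95 mm from the axis; round_0 is at the gap at the start and the others follow counter-clockwise from above, 60 degrees apart
- round_4 (a point): centre of a white paper round (diameter 66 mm, flat, level with the platter's upper face) on the platter, 95 mm from the axis; round_0 is at the gap at the start and the others follow counter-clockwise from above, 60 degrees apart
- round_5 (a point): centre of a white paper round (diameter 66 mm, flat, level with the platter's upper face) on the platter, 95 mm from the axis; round_0 is at the gap at the start and the others follow counter-clockwise from above, 60 degrees apart
- gap (a point): fixed point of the display in the middle of the gap, 95 mm from the axis and level with the platter's upper face: a round that has clicked in here is the one that can be loaded
- shown_a: tart like the others (58 mm diameter, 22 mm high, with its base) already on show on one of the paper rounds under the cover, next to the gap; only one of shown_a and shown_b is there in a run, the other is absent; origin at the centre of its underside
- shown_b: tart like the others (58 mm diameter, 22 mm high, with its base) already on show on one of the paper rounds under the cover, next to the gap; only one of shown_a and shown_b is there in a run, the other is absent; origin at the centre of its underside
- tray_in (a point): centre of the inner floor, 4 mm above the counter, of the grey plastic wash tray (fixed), 160 x 260 mm outside, 30 mm high, walls and floor 4 mm thick; y axis along the 260 mm side
- shaker: steel sugar shaker standing on the counter, diameter 64 mm, 115 mm high; origin at the centre of its underside; not part of the work
- bun: round bread bun on the counter, diameter 88 mm, 45 mm high; origin at the centre of its underside; not part of the work
- jam_jar: small closed jam jar standing on the counter, diameter 52 mm, 62 mm high; origin at the centre of its underside; not part of the work

How it is judged:
By the outcome, as a careful person would: the job done as asked, in the order asked, and still so for the second after the job is handed in, with the robot touching nothing.
Of shown_a, shown_b only 1 to 1 are there at a start; the rules pass over those that are not, and their reading is None.
Of tart_1, tart_2, tart_3 only 2 to 3 are there at a start; the rules pass over those that are not, and their reading is None.
At some moment in a run one of tin_1, tin_2, tin_3 may be knocked a few centimetres aside while the robot is not near it.
It also fails if it takes over 210 s, if anything falls off the work surface, if the arm or the gripper's body presses on something with over 40 N, if the wrist force passes 120 N, or if a joint passes its speed limit or range.

## Working session

There is one attempt and no reset: what is moved stays moved. The work goes in short steps, Python scripts to look and compute and a tool call to move; the robot and the scene stay as the last step left them, time stands still between calls to the robot, and variables do not carry over. Pictures are saved under pics/ and viewed, about 12 in all and at most 16, crops included, and the job is handed in when it is done.

Besides the shell and the picture viewer there is one more tool, called after ">>>" by a JSON object that holds its "api" and its "payload", one argument or row to a line. send_rows: Moves the arm, as the interface text tells. Its arguments: {"type":"object","properties":{"xyz":{"type":"array","items":{"type":"array","items":{"type":"number"}}},"delta_rot":{"type":"array","items":{"type":"array","items":{"type":"number"}}},"grip":{"type":"array","items":{"type":"number"}},"grip_force":{"type":"number"}},"required":["xyz","delta_rot","grip"]}

```bash
ls; mkdir -p pics; python3 - <<'E'
from station import manip
import cv2
print(manip.sense(), manip.tcp_to_grasp)
for n in ("scene","top"):
    s=manip.snapshot(n); cv2.imwrite(f"pics/{n}0.png",s["img"]); print(n,s["camera_matrix"],s["xyz"],s["attitude"],[k for k in s])
E
```

```text
pics
{'clock': 0.0, 'qpos': array([-1.28787350e+00,  2.64711948e-01,  1.60537287e+00,  1.35773853e-05,
        1.27369977e+00, -3.68695278e-02]), 'joint_vel': array([-6.25275838e-04,  3.09070054e-03,  3.37996925e-04, -7.71578729e-04,
        7.70282861e-04,  4.54028716e-05]), 'joint_torque': array([-1.24195707e-03, -5.02111208e+01, -3.56870770e+01,  7.27605564e-02,
        2.92271533e-02, -1.92977386e-04]), 'ee_pos': array([ 0.21202218, -0.64008566,  0.23741638]), 'eef_rot': array([-1.61358468,  1.56860435,  1.84779634]), 'contact_force': array([-0.14220036, -0.10136637,  0.20350012]), 'wrist_torque': array([ 0.01544452, -0.01020505,  0.06405254]), 'opening': 0.9980271636983378} 0.0187
scene [[363.77748766   0.         313.10461529]
 [  0.         363.77748766 198.08700844]
 [  0.           0.           1.        ]] [ 1.0036146  -0.41538865  0.66547772] [0.84207807 0.02001317 0.78038332] ['img', 'camera_matrix', 'xyz', 'attitude']
top [[367.17273836   0.         317.25221134]
 [  0.         367.17273836 197.87105232]
 [  0.           0.           1.        ]] [0.52451502 0.03503473 0.98156969] [ 0.03340488 -0.02401557 -1.56768558] ['img', 'camera_matrix', 'xyz', 'attitude']
```

View pics/top0.png

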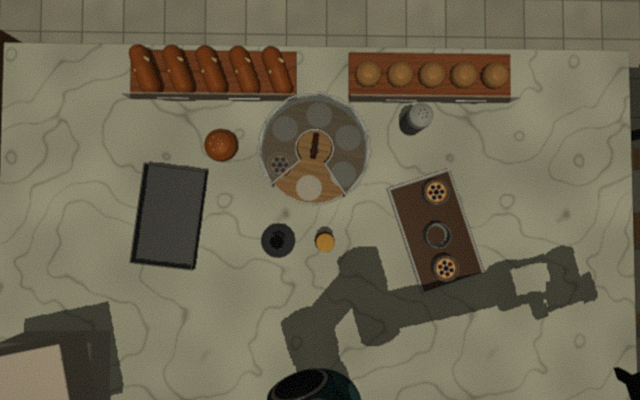

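View pics/scene0.png

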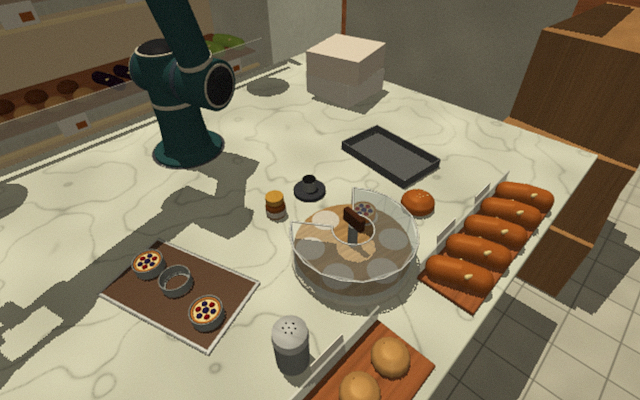

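The top view shows the sheet with tarts at about (435,192) and (446,267) and an empty ring between them at (436,235). The stand is at (278,240), the tray at (170,215), and the display at (315,148) with its gap at (308,188). The tart on show is at (280,163), so it is on round_5. The scene view agrees.

```bash
cat > h.py <<'E'
import numpy as np, cv2
from scipy.spatial.transform import Rotation as R
from station import manip
def rot(e): return R.from_euler('xyz',e)
def snap(n):
    s=manip.snapshot(n); s['R']=rot(s['attitude']).as_matrix(); return s
def px2w(s,px,z):
    px=np.atleast_2d(px).astype(float); K=s['camera_matrix']
    d=np.c_[(px[:,0]-K[0,2])/K[0,0],-(px[:,1]-K[1,2])/K[1,1],-np.ones(len(px))]@s['R'].T
    return s['xyz']+d*((z-s['xyz'][2])/d[:,2])[:,None]
def w2px(s,p):
    c=(np.atleast_2d(p)-s['xyz'])@s['R']; K=s['camera_matrix']
    return np.c_[K[0,0]*c[:,0]/-c[:,2]+K[0,2], K[1,1]*-c[:,1]/-c[:,2]+K[1,2]]
def down(yaw):  # tool x down, tool y horizontal at angle yaw
    x=np.array([0,0,-1.]);y=np.array([np.cos(yaw),np.sin(yaw),0]);return R.from_matrix(np.c_[x,y,np.cross(x,y)])
def goto(p,yaw):
    """shift/turn from the measured pose, tool axes; yaw = angle (deg) of jaw axis, taken mod 180 (nearest)"""
    s=manip.sense(); r=rot(s['eef_rot'])
    best=None
    for k in (0,180):
        dv=(r.inv()*down(np.radians(yaw+k))).as_rotvec(degrees=True)
        if best is None or np.linalg.norm(dv)<np.linalg.norm(best): best=dv
    y=r.as_matrix()[:,1]
    print('xyz',np.round(r.inv().apply(np.array(p)-s['ee_pos'])*1e3,1),'mm rot',np.round(best,1),'| now',np.round(s['ee_pos'],4),'jaw',round(np.degrees(np.arctan2(y[1],y[0])),1),'q',np.round(s['qpos'],2),'F',np.round(s['contact_force'],1),'op',round(s['opening']*88.1,1),'t',round(s['clock'],1))
E
python3 - <<'E'
from h import *
s=snap('top'); im=s['img']; g=cv2.cvtColor(im,cv2.COLOR_BGR2GRAY); hsv=cv2.cvtColor(im,cv2.COLOR_BGR2HSV)
def comp(mask,roi):
    m=np.zeros_like(mask);x0,y0,x1,y1=roi;m[y0:y1,x0:x1]=mask[y0:y1,x0:x1]
    n,l,st,c=cv2.connectedComponentsWithStats(m); i=1+np.argmax(st[1:,4]); pts=np.argwhere(l==i)[:,::-1].astype(np.float32)
    return cv2.minAreaRect(cv2.convexHull(pts)), st[i]
def rect(r,z):
    b=px2w(s,cv2.boxPoints(r),z); print(np.round(b[:,:2],3).tolist(),'c',b.mean(0)[:2].round(4)); 
    for a,c in ((0,1),(1,2)): d=b[c]-b[a];print('  len',np.linalg.norm(d).round(4),'ang',np.degrees(np.arctan2(d[1],d[0])).round(1))
r,_=comp((g<95).astype(np.uint8),(120,150,220,280)); print('tray');rect(r,.03)
r,_=comp((g<75).astype(np.uint8),(255,215,300,262)); print('stand',r);rect(r,.012)
br=((hsv[...,1]>80)&(g<110)).astype(np.uint8)
r,_=comp(br,(380,160,490,300)); print('sheet',r);rect(r,.006)
for n,p in dict(t_far=(435,191.5),t_mid=(436.5,234.5),t_near=(446,267)).items(): print(n,px2w(s,p,.028).round(4))
c=px2w(s,(314.5,146),.118);gp=px2w(s,(308.5,188),.042);print('handle',c,'gap',gp)
cv2.imwrite('pics/c1.png',cv2.resize(im[90:290,250:490],None,fx=3.3,fy=3,interpolation=cv2.INTER_CUBIC)[:600,:800])
goto([.5,0,.3],90)
E
```

```text
tray
[[0.39, 0.491], [0.654, 0.461], [0.633, 0.292], [0.367, 0.324]] c [0.5111 0.3922]
  len 0.2664 ang -6.5
  len 0.1703 ang -97.4
stand ((278.0000305175781, 240.00003051757812), (32.52690887451172, 33.941123962402344), 45.0)
[[0.445, 0.176], [0.508, 0.114], [0.447, 0.053], [0.385, 0.116]] c [0.446  0.1146]
  len 0.0887 ang -44.7
  len 0.0856 ang -134.8
sheet ((435.7318420410156, 231.21002197265625), (106.85579681396484, 60.70294189453125), 71.91654968261719)
[[0.579, -0.184], [0.631, -0.34], [0.359, -0.427], [0.31, -0.271]] c [ 0.4699 -0.3053]
  len 0.1644 ang -71.8
  len 0.2851 ang -162.2
t_far [[ 0.5744 -0.2964  0.028 ]]
t_mid [[ 0.462  -0.2995  0.028 ]]
t_near [[ 0.3776 -0.3238  0.028 ]]
handle [[0.67614638 0.02127321 0.118     ]] gap [[0.58120721 0.03507149 0.042     ]]
xyz [ -61.4 -517.4 -474.6] mm rot [18.3  0.   0.1] | now [ 0.2121 -0.6403  0.2377] jaw -71.7 q [-1.29  0.26  1.6   0.    1.27 -0.04] F [-0.5 -0.5  0.1] op 88.2 t 0.1
```

View pics/c1.png

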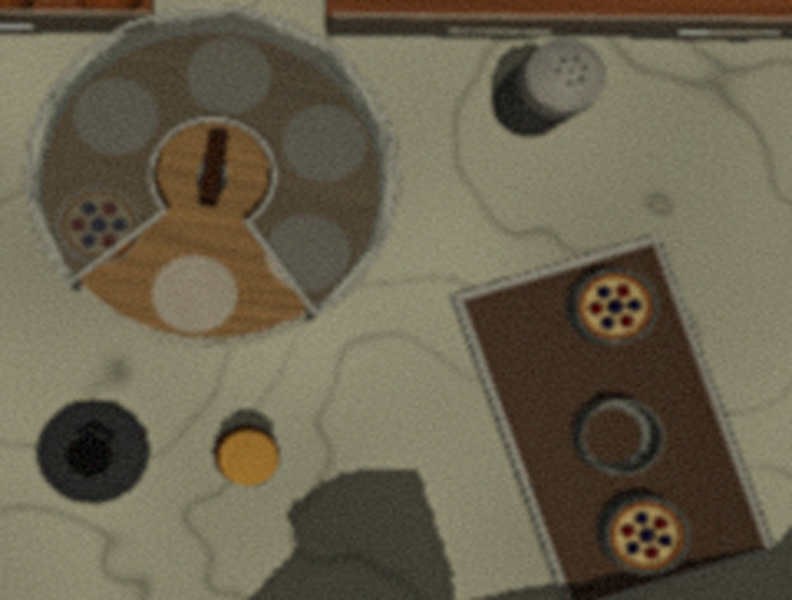

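The crop confirms two filled rings, far and near, with the empty one in the middle. Only round_5 on the display is occupied. I'll move above the near tart.

```bash
python3 -c "
from h import *
goto([.378,-.324,.19],-72)"
```

```text
xyz [  48.1 -248.  -256.9] mm rot [ 0.3 -0.   0.1] | now [ 0.2121 -0.6403  0.2377] jaw -71.7 q [-1.29  0.26  1.6   0.    1.27 -0.04] F [-0.5 -0.5  0.1] op 88.2 t 0.1
```

>>> {"api": "send_rows", "payload": {
  "xyz": [
    [0,-0.06,-0.06],
    [0,-0.12,-0.12],
    [0.02,-0.18,-0.18],
    [0.048,-0.248,-0.257],
    [0.048,-0.248,-0.257],
    [0.048,-0.248,-0.257],
    [0.048,-0.248,-0.257],
    [0.048,-0.248,-0.257],
    [0.048,-0.248,-0.257],
    [0.048,-0.248,-0.257],
    [0.048,-0.248,-0.257],
    [0.048,-0.248,-0.257]
  ],
  "delta_rot": [
    [0,0,0],
    [0,0,0],
    [0,0,0],
    [0,0,0],
    [0,0,0],
    [0,0,0],
    [0,0,0],
    [0,0,0],
    [0,0,0],
    [0,0,0],
    [0,0,0],
    [0,0,0]
  ],
  "grip": [0.088,0.088,0.088,0.088,0.088,0.088,0.088,0.088,0.088,0.088,0.088,0.088]
}}

```text
clock: 1.65
ee_pos: [0.378, -0.325, 0.1908]
eef_rot: [1.97, 1.571, -0.852]
contact_force: [0.3, 0.5, -0.8]
opening: 0.997
```

```bash
python3 -c "
from h import *
s=snap('wrist'); cv2.imwrite('pics/w1.png',s['img']); print(s['xyz'],s['attitude'],s['camera_matrix'])
goto([.378,-.324,.19],-72); print(w2px(s,[[.3776,-.3238,.032],[.462,-.2995,.032]]))"
```

```text
[ 0.44610912 -0.30212621  0.33706876] [-2.83194135e-01 -3.94301513e-04 -1.25069385e+00] [[303.02609429   0.         319.49445514]
 [  0.         303.02609429 198.53622717]
 [  0.           0.           1.        ]]
xyz [ 0.7 -0.8 -0.2] mm rot [0.3 0.  0. ] | now [ 0.378  -0.3248  0.1907] jaw -71.7 q [-0.76 -0.04  2.03 -0.    1.15  0.49] F [ 0.9 -0.9 -1.2] op 88.2 t 1.7
[[318.42483654 182.79762151]
 [322.00207987  92.9448224 ]]
```

View pics/w1.png

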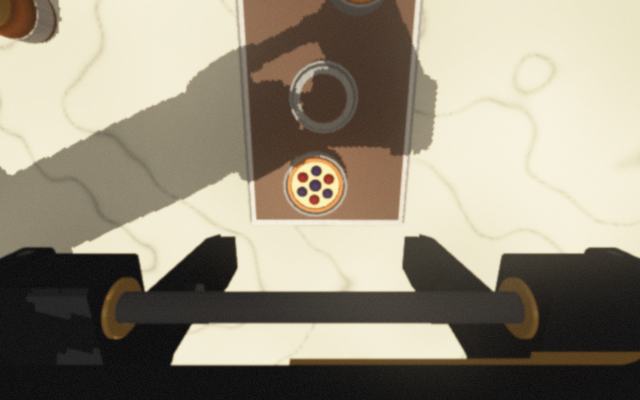

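The wrist view shows the near tart at about (316,185) and the empty ring at about (323,97). Both are within 3 px of the prediction.

```bash
python3 -c "
from h import *
s=snap('wrist'); 
a=px2w(s,[[316,185]],.0305)[0]; b=px2w(s,[[323.5,97]],.031)[0];print(a,b,b-a)
goto([a[0],a[1],.0085],-72)"
```

```text
[ 0.37428829 -0.32211751  0.0305    ] [ 0.45905714 -0.30186831  0.031     ] [0.08476885 0.02024919 0.0005    ]
xyz [182.2  -3.6   2.8] mm rot [0.3 0.  0. ] | now [ 0.3781 -0.3247  0.1907] jaw -71.7 q [-0.76 -0.04  2.03 -0.    1.15  0.49] F [-0.3  1.  -1.1] op 87.8 t 1.8
```

>>> {"api": "send_rows", "payload": {
  "xyz": [
    [0.06,-0.0036,0.0028],
    [0.12,-0.0036,0.0028],
    [0.16,-0.0036,0.0028],
    [0.182,-0.0036,0.0028],
    [0.182,-0.0036,0.0028],
    [0.182,-0.0036,0.0028],
    [0.182,-0.0036,0.0028],
    [0.182,-0.0036,0.0028],
    [0.182,-0.0036,0.0028],
    [0.182,-0.0036,0.0028],
    [0.182,-0.0036,0.0028],
    [0.182,-0.0036,0.0028],
    [0.182,-0.0036,0.0028]
  ],
  "delta_rot": [
    [0,0,0],
    [0,0,0],
    [0,0,0],
    [0,0,0],
    [0,0,0],
    [0,0,0],
    [0,0,0],
    [0,0,0],
    [0,0,0],
    [0,0,0],
    [0,0,0],
    [0,0,0],
    [0,0,0]
  ],
  "grip": [0.088,0.088,0.088,0.088,0.088,0.088,0.088,0.06,0.06,0.06,0.06,0.06,0.06],
  "grip_force": 20
}}

```text
clock: 3.38
ee_pos: [0.3744, -0.3219, 0.0088]
eef_rot: [-1.257, 1.571, 2.205]
contact_force: [-1.3, 1.1, 2.6]
opening: 0.754
```

```bash
python3 -c "
from h import *
print('to above stand'); goto([.446,.115,.18],-98)"
```

```text
to above stand
xyz [-171.1 -392.3 -205.3] mm rot [26.3  0.   0. ] | now [ 0.3744 -0.3219  0.0088] jaw -71.7 q [-0.76  0.19  2.17  0.    0.78  0.49] F [-1.3  1.1  2.6] op 66.5 t 3.4
```

>>> {"api": "send_rows", "payload": {
  "xyz": [
    [-0.03,0,0],
    [-0.08,0,0],
    [-0.13,-0.03,-0.013],
    [-0.171,-0.08,-0.036],
    [-0.171,-0.135,-0.06],
    [-0.171,-0.19,-0.085],
    [-0.171,-0.245,-0.11],
    [-0.171,-0.3,-0.135],
    [-0.171,-0.35,-0.157],
    [-0.171,-0.381,-0.171],
    [-0.171,-0.381,-0.171],
    [-0.171,-0.381,-0.171],
    [-0.171,-0.381,-0.171],
    [-0.171,-0.381,-0.171]
  ],
  "delta_rot": [
    [0,0,0],
    [0,0,0],
    [3,0,0],
    [6,0,0],
    [10,0,0],
    [14,0,0],
    [18,0,0],
    [22,0,0],
    [26,0,0],
    [26.3,0,0],
    [26.3,0,0],
    [26.3,0,0],
    [26.3,0,0],
    [26.3,0,0]
  ],
  "grip": [0.06,0.06,0.06,0.06,0.06,0.06,0.06,0.06,0.06,0.06,0.06,0.06,0.06,0.06]
}}

```text
clock: 5.12
ee_pos: [0.417, 0.0925, 0.1796]
eef_rot: [1.018, 1.571, -2.264]
contact_force: [0.6, 1.1, -1.6]
opening: 0.753
```

```bash
python3 -c "
from h import *
s=snap('wrist'); cv2.imwrite('pics/w2.png',s['img']); print(w2px(s,[[.446,.1146,.046],[.446,.1146,.012]]))
goto([.446,.115,.18],-98)"
```

```text
[[291.56278184 161.98652767]
 [294.44275721 156.62877287]]
xyz [ -0.3 -26.3 -25.6] mm rot [-0.1 -0.  -0. ] | now [0.417  0.0926 0.1797] jaw -98.1 q [ 0.16 -0.17  2.17 -0.    1.14  1.87] F [-0.5  0.3 -1.8] op 66.8 t 5.2
```

View pics/w2.png

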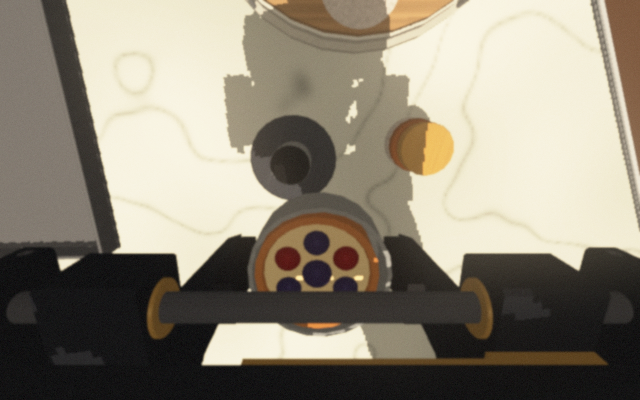

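The wrist view shows the ring held level with its tart. The post top is at (291,164), with the foot around (293.5,156.5), which agrees with the estimate to about 2 mm.

```bash
python3 -c "
from h import *
s=snap('wrist'); g=cv2.GaussianBlur(cv2.cvtColor(s['img'],cv2.COLOR_BGR2GRAY),(3,3),0)
m=np.zeros_like(g); m[110:198,240:345]=(g[110:198,240:345]<45)*255
n,l,st,c=cv2.connectedComponentsWithStats(m); print(st[1:][st[1:,4]>200],c[1:][st[1:,4]>200])
for p,z in (((291,164),.046),((293.5,156.5),.012)): print(px2w(s,p,z))
goto([.445,.1150,.075],-98); goto([.445,.1150,.016],-98)"
```

```text
[[280 147  29  36 675]] [[295.26666667 163.55111111]]
[[0.44425302 0.11556649 0.046     ]]
[[0.44631403 0.11568446 0.012     ]]
xyz [104.7 -26.  -24.6] mm rot [-0.1 -0.  -0. ] | now [0.417  0.0927 0.1797] jaw -98.1 q [ 0.16 -0.17  2.17 -0.    1.14  1.87] F [-0.2  0.4 -1.8] op 66.4 t 5.2
xyz [163.7 -26.  -24.6] mm rot [-0.1 -0.  -0. ] | now [0.417  0.0927 0.1797] jaw -98.1 q [ 0.16 -0.17  2.17 -0.    1.14  1.87] F [-0.2  0.4 -1.8] op 66.4 t 5.2
```

>>> {"api": "send_rows", "payload": {
  "xyz": [
    [0,-0.0265,-0.0246],
    [0.05,-0.0265,-0.0246],
    [0.1,-0.0265,-0.0246],
    [0.12,-0.0265,-0.0246],
    [0.13,-0.0265,-0.0246],
    [0.14,-0.0265,-0.0246],
    [0.15,-0.0265,-0.0246],
    [0.16,-0.0265,-0.0246],
    [0.164,-0.0265,-0.0246],
    [0.164,-0.0265,-0.0246],
    [0.164,-0.0265,-0.0246]
  ],
  "delta_rot": [
    [0,0,0],
    [0,0,0],
    [0,0,0],
    [0,0,0],
    [0,0,0],
    [0,0,0],
    [0,0,0],
    [0,0,0],
    [0,0,0],
    [0,0,0],
    [0,0,0]
  ],
  "grip": [0.06,0.06,0.06,0.06,0.06,0.06,0.06,0.06,0.06,0.06,0.06]
}}

```text
clock: 6.6
ee_pos: [0.4453, 0.1164, 0.016]
eef_rot: [-2.76, 1.57, 0.242]
contact_force: [0.2, -0.1, -0.6]
opening: 0.753
```

```bash
python3 -c "
from h import *
s=snap('wrist'); cv2.imwrite('pics/w3.png',s['img'][100:380,130:510])
goto([.445,.1155,.0155],-98)"
```

```text
xyz [0.6 0.9 0.3] mm rot [ 0. -0.  0.] | now [0.4454 0.1163 0.0161] jaw -98.0 q [0.2  0.12 2.24 0.   0.78 1.91] F [-0.  -0.3 -0.4] op 66.8 t 6.7
```

View pics/w3.png

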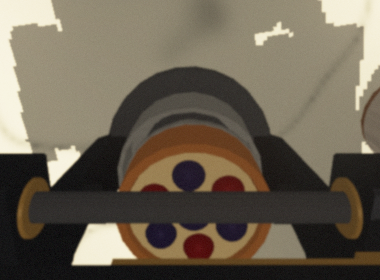

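The post has pushed the tart up out of the ring, and the ring lies on the foot. Next I open, rise, grip the tart and lift it.

>>> {"api": "send_rows", "payload": {
  "xyz": [
    [0.0005,0,0],
    [0.0005,0,0],
    [0.0005,0,0],
    [-0.015,0,0],
    [-0.0335,0,0],
    [-0.0335,0,0],
    [-0.0335,0,0],
    [-0.0335,0,0],
    [-0.0335,0,0],
    [-0.0335,0,0],
    [-0.0335,0,0],
    [-0.0335,0,0],
    [-0.05,0,0],
    [-0.08,0,0],
    [-0.124,0,0],
    [-0.124,0,0],
    [-0.124,0,0]
  ],
  "delta_rot": [
    [0,0,0],
    [0,0,0],
    [0,0,0],
    [0,0,0],
    [0,0,0],
    [0,0,0],
    [0,0,0],
    [0,0,0],
    [0,0,0],
    [0,0,0],
    [0,0,0],
    [0,0,0],
    [0,0,0],
    [0,0,0],
    [0,0,0],
    [0,0,0],
    [0,0,0]
  ],
  "grip": [0.08,0.08,0.08,0.08,0.08,0.08,0.08,0.05,0.05,0.05,0.05,0.05,0.05,0.05,0.05,0.05,0.05],
  "grip_force": 12
}}

```text
clock: 8.78
ee_pos: [0.4449, 0.1162, 0.1401]
eef_rot: [-2.816, 1.57, 0.186]
contact_force: [0.6, 0.4, -2.5]
opening: 0.655
```

```bash
python3 -c "
from h import *
s=snap('wrist'); cv2.imwrite('pics/w4.png',s['img']); print(w2px(s,[[.5812,.0351,.042],[.676,.0213,.118]]))
goto([.54,.04,.15],-98.3)"
```

```text
[[ 406.84465898    0.6761953 ]
 [ 484.70823333 -359.63960826]]
xyz [ -11.    62.1 -105.5] mm rot [ 0.3  0.1 -0. ] | now [0.4441 0.1161 0.1391] jaw -98.0 q [ 0.2  -0.06  2.15  0.    1.05  1.91] F [-0.1 -0.5 -1.1] op 57.7 t 8.8
```

View pics/w4.png

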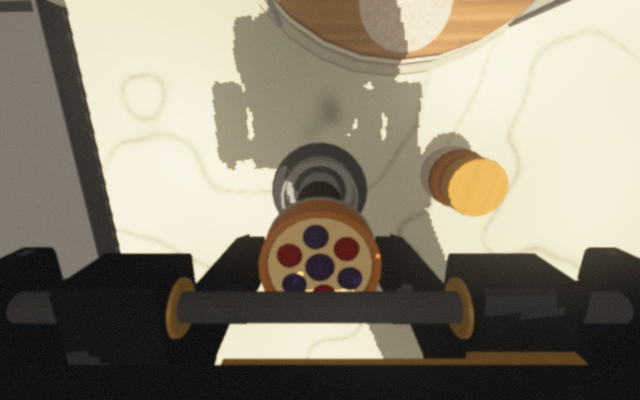

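The tart is held level, and the ring stayed on the foot around the post at (320,180). I'll go near the gap and look.

>>> {"api": "send_rows", "payload": {
  "xyz": [
    [-0.011,0.03,-0.03],
    [-0.011,0.05,-0.07],
    [-0.011,0.062,-0.105],
    [-0.011,0.062,-0.105],
    [-0.011,0.062,-0.105],
    [-0.011,0.062,-0.105]
  ],
  "delta_rot": [
    [0,0,0],
    [0,0,0],
    [0.3,0,0],
    [0.3,0,0],
    [0.3,0,0],
    [0.3,0,0]
  ],
  "grip": [0.05,0.05,0.05,0.05,0.05,0.05]
}}

```text
clock: 9.57
ee_pos: [0.5388, 0.0408, 0.1498]
eef_rot: [0.098, 1.569, 3.096]
contact_force: [-0.1, 0.1, -0.5]
opening: 0.654
```

```bash
python3 -c "
from h import *
s=snap('wrist'); cv2.imwrite('pics/w5.png',s['img']); print(w2px(s,[[.5812,.0351,.042],[.676,.0213,.118]]))
goto([.5812,.0351,.15],-98.3)"
```

```text
[[319.06682626 146.37331607]
 [319.26105753 -28.5305517 ]]
xyz [  0.1  -0.3 -42.5] mm rot [ 0.1  0.1 -0. ] | now [0.5391 0.0409 0.1501] jaw -98.2 q [0.03 0.09 1.98 0.   1.07 1.74] F [-0.4  0.1 -1.7] op 57.6 t 9.6
```

View pics/w5.png

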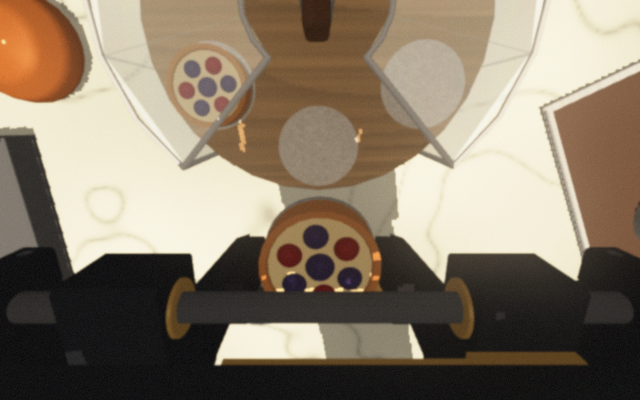

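The round is centred at (318,146.5), within 1 px of my estimate, and the bar points straight at the gap. I'll check where the held tart sits relative to the TCP.

```bash
python3 -c "
from h import *
s=snap('wrist'); p=manip.sense()['ee_pos']; print(px2w(s,(320,267),p[2]+.0185)-p); print(px2w(s,(318,146.5),.042))
goto([.5812,.0355,.0475],-98.3)"
```

```text
[[ 0.00088093 -0.00027683  0.0185    ]]
[[0.58153809 0.03604417 0.042     ]]
xyz [102.9  -0.7 -42.2] mm rot [ 0.1  0.  -0. ] | now [0.5394 0.0408 0.1504] jaw -98.2 q [0.03 0.09 1.98 0.   1.07 1.74] F [ 0.1  0.5 -1. ] op 57.4 t 9.7
```

>>> {"api": "send_rows", "payload": {
  "xyz": [
    [0,-0.001,-0.0415],
    [0.03,-0.001,-0.0415],
    [0.07,-0.001,-0.0415],
    [0.095,-0.001,-0.0415],
    [0.1,-0.001,-0.0415],
    [0.1045,-0.001,-0.0415],
    [0.1045,-0.001,-0.0415],
    [0.1045,-0.001,-0.0415],
    [0.1045,-0.001,-0.0415],
    [0.1045,-0.001,-0.0415],
    [0.1045,-0.001,-0.0415],
    [0.08,-0.001,-0.0415],
    [0.03,-0.001,-0.0415],
    [-0.02,-0.001,-0.03],
    [-0.04,-0.001,0],
    [-0.04,-0.001,0],
    [-0.04,-0.001,0]
  ],
  "delta_rot": [
    [0,0,0],
    [0,0,0],
    [0,0,0],
    [0,0,0],
    [0,0,0],
    [0,0,0],
    [0,0,0],
    [0,0,0],
    [0,0,0],
    [0,0,0],
    [0,0,0],
    [0,0,0],
    [0,0,0],
    [0,0,0],
    [0,0,0],
    [0,0,0],
    [0,0,0]
  ],
  "grip": [0.05,0.05,0.05,0.05,0.05,0.05,0.05,0.05,0.075,0.075,0.075,0.075,0.075,0.075,0.075,0.075,0.075]
}}

```text
clock: 11.8
ee_pos: [0.5405, 0.0412, 0.19]
eef_rot: [0.546, 1.57, -2.74]
contact_force: [-0.3, 0.5, -0.3]
opening: 0.855
```

```bash
python3 -c "
from h import *
s=snap('wrist'); cv2.imwrite('pics/w6.png',s['img']); print(w2px(s,[[.5812,.0357,.064],[.5812,.0357,.042],[.676,.0213,.118]]))
goto([.676,.022,.20],81.7);goto([.445,.116,.14],-98)"
```

```text
[[319.11416285 146.20059508]
 [319.12728532 143.59877808]
 [320.14428337   2.82938889]]
xyz [ -10.8   -0.5 -137. ] mm rot [ 0.   0.1 -0. ] | now [0.5404 0.0412 0.1894] jaw -98.3 q [ 0.03  0.05  1.94 -0.    1.15  1.75] F [ 0.3  0.7 -1. ] op 74.6 t 11.8
xyz [ 49.6 -60.3 105.1] mm rot [-0.3  0.1 -0. ] | now [0.5404 0.0412 0.1894] jaw -98.3 q [ 0.03  0.05  1.94 -0.    1.15  1.75] F [ 0.3  0.7 -1. ] op 74.6 t 11.8
```

View pics/w6.png

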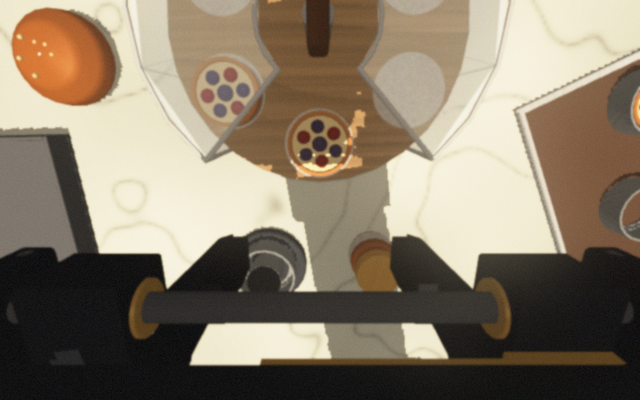

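The first tart stands flat on round_0, at (319.5,144.5) against an expected (319,146). Next is the handle, after a half turn of the wrist.

>>> {"api": "send_rows", "payload": {
  "xyz": [
    [-0.011,0,-0.02],
    [-0.011,0,-0.05],
    [-0.011,0,-0.08],
    [-0.011,0,-0.11],
    [-0.011,0,-0.137],
    [-0.011,0,-0.137],
    [-0.011,0,-0.137],
    [-0.011,0,-0.137],
    [-0.011,0,-0.137],
    [-0.011,0,-0.137],
    [-0.011,0,-0.137],
    [-0.011,0,-0.137],
    [-0.011,0,-0.137],
    [-0.011,0,-0.137],
    [-0.011,0,-0.137],
    [-0.011,0,-0.137],
    [-0.011,0,-0.137],
    [-0.011,0,-0.137],
    [-0.011,0,-0.137],
    [-0.011,0,-0.137]
  ],
  "delta_rot": [
    [-10,0,0],
    [-20,0,0],
    [-30,0,0],
    [-40,0,0],
    [-50,0,0],
    [-60,0,0],
    [-70,0,0],
    [-80,0,0],
    [-90,0,0],
    [-100,0,0],
    [-110,0,0],
    [-120,0,0],
    [-130,0,0],
    [-140,0,0],
    [-150,0,0],
    [-160,0,0],
    [-170,0,0],
    [-179.9,0,0],
    [-179.9,0,0],
    [-179.9,0,0]
  ],
  "grip": [0.05,0.05,0.05,0.05,0.05,0.05,0.05,0.05,0.05,0.05,0.05,0.05,0.05,0.05,0.05,0.05,0.05,0.05,0.05,0.05]
}}

```text
clock: 14.35
ee_pos: [0.676, 0.0215, 0.2003]
eef_rot: [-3.012, 1.569, 3.122]
contact_force: [0.3, -0.7, 0.7]
opening: 0.569
```

```bash
python3 -c "
from h import *
s=snap('top'); cv2.imwrite('pics/t2.png',cv2.resize(s['img'][80:300,250:500],None,fx=2.6,fy=2.6,interpolation=cv2.INTER_CUBIC))
goto([.676,.022,.107],81.7)"
```

```text
xyz [93.7  0.5  0. ] mm rot [-0.2 -0.1  0. ] | now [0.676  0.0215 0.2007] jaw 81.5 q [-0.01  0.29  1.64  0.    1.21 -1.43] F [-1.1 -0.5 -0.5] op 50.1 t 14.4
```

>>> {"api": "send_rows", "payload": {
  "xyz": [
    [0.05,0.0005,0],
    [0.08,0.0005,0],
    [0.093,0.0005,0],
    [0.093,0.0005,0],
    [0.093,0.0005,0],
    [0.093,0.0005,0],
    [0.093,0.0005,0],
    [0.093,0.0005,0],
    [0.093,0.0005,0],
    [0.093,0.0005,0],
    [0.093,0.0005,0],
    [0.093,0.0005,0],
    [0.093,0.0005,0],
    [0.093,0.0005,0],
    [0.093,0.0005,0],
    [0.093,0.0005,0],
    [0.093,0.0005,0],
    [0.093,0.0005,0],
    [0.093,0.0005,0]
  ],
  "delta_rot": [
    [0,0,0],
    [0,0,0],
    [0,0,0],
    [0,0,0],
    [0,0,0],
    [0,0,0],
    [0,0,0],
    [6,0,0],
    [12,0,0],
    [18,0,0],
    [24,0,0],
    [30,0,0],
    [36,0,0],
    [42,0,0],
    [48,0,0],
    [54,0,0],
    [60,0,0],
    [60,0,0],
    [60,0,0]
  ],
  "grip": [0.05,0.05,0.05,0.05,0.005,0.005,0.005,0.005,0.005,0.005,0.005,0.005,0.005,0.005,0.005,0.005,0.005,0.005,0.005],
  "grip_force": 25
}}

```text
clock: 16.77
ee_pos: [0.6758, 0.0219, 0.1095]
eef_rot: [-1.457, 1.57, -2.648]
contact_force: [-4.8, -1.5, 4.8]
opening: 0.158
```

>>> {"api": "send_rows", "payload": {
  "xyz": [
    [0,0,0],
    [0,0,0],
    [0,0,0],
    [-0.03,0,0],
    [-0.08,0,0],
    [-0.12,0,0],
    [-0.12,0,0]
  ],
  "delta_rot": [
    [0,0,0],
    [0,0,0],
    [0,0,0],
    [0,0,0],
    [0,0,0],
    [0,0,0],
    [0,0,0]
  ],
  "grip": [0.05,0.05,0.05,0.05,0.05,0.05,0.05]
}}

```text
clock: 17.65
ee_pos: [0.6791, 0.0221, 0.234]
eef_rot: [1.2, 1.562, 0.007]
contact_force: [0.2, 0.5, 0.5]
opening: 0.565
```

```bash
python3 -c "
from h import *
goto([.41,.115,.2],83)"
```

```text
xyz [  31.5 -216.2 -185.7] mm rot [-61.4   0.4  -0.3] | now [0.6791 0.0221 0.234 ] jaw 21.6 q [-0.    0.27  1.61  0.    1.26 -0.38] F [0.2 0.5 0.5] op 49.8 t 17.6
```

>>> {"api": "send_rows", "payload": {
  "xyz": [
    [0,-0.04,-0.04],
    [0,-0.08,-0.08],
    [0,-0.12,-0.12],
    [0.03,-0.16,-0.15],
    [0.06,-0.183,-0.1735],
    [0.09,-0.183,-0.1735],
    [0.12,-0.183,-0.1735],
    [0.12,-0.183,-0.1735],
    [0.12,-0.183,-0.1735]
  ],
  "delta_rot": [
    [-10,0,0],
    [-20,0,0],
    [-30,0,0],
    [-40,0,0],
    [-50,0,0],
    [-60,0,0],
    [-61.4,0,0],
    [-61.4,0,0],
    [-61.4,0,0]
  ],
  "grip": [0.086,0.086,0.086,0.086,0.086,0.086,0.086,0.086,0.086],
  "grip_force": 20
}}

```text
clock: 18.77
ee_pos: [0.4422, 0.1159, 0.1088]
eef_rot: [-2.944, 1.571, -3.066]
contact_force: [0.0, -0.1, 0.2]
opening: 0.975
```

```bash
python3 -c "
from h import *
s=snap('top'); w=snap('wrist'); print(w2px(w,[.445,.116,.038]))
a=cv2.resize(s['img'][80:300,230:500],None,fx=2,fy=2,interpolation=cv2.INTER_CUBIC); b=cv2.resize(w['img'][100:320,180:460],None,fx=1,fy=1)
c=np.zeros((max(a.shape[0],b.shape[0]),a.shape[1]+b.shape[1],3),np.uint8);c[:a.shape[0],:a.shape[1]]=a;c[:b.shape[0],a.shape[1]:]=b[:, :]
print(c.shape);cv2.imwrite('pics/m1.png',c[:,:800] if c.shape[1]<=800 else cv2.resize(c,(800,int(c.shape[0]*800/c.shape[1]))))
goto([.445,.116,.0155],83)"
```

```text
[[319.46718366 212.116726  ]]
(440, 820, 3)
xyz [94.4  0.1  1.6] mm rot [ 0.   0.1 -0. ] | now [0.4432 0.1161 0.1099] jaw 83.0 q [ 0.2  -0.03  2.18  0.    0.98 -1.25] F [0.6 0.8 0.1] op 85.8 t 18.9
```

View pics/m1.png

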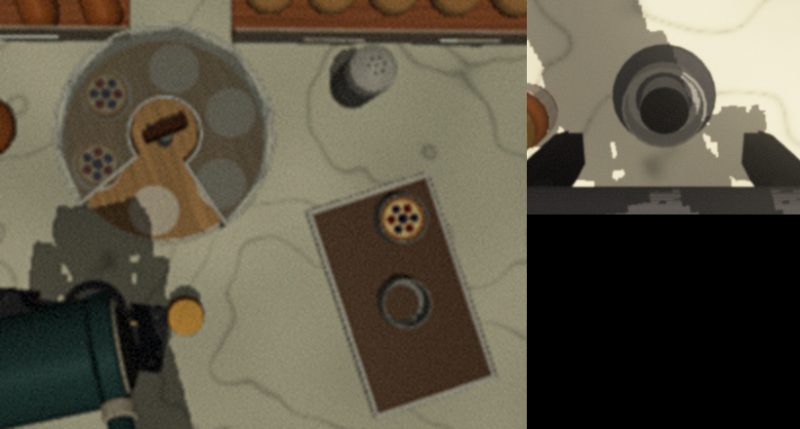

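The platter has turned one click. Both tarts stand under the cover, an empty round is at the gap, and the ring is around the post about 3 mm towards -x. I'll pick the ring up.

>>> {"api": "send_rows", "payload": {
  "xyz": [
    [0.04,0,-0.001],
    [0.07,0,-0.001],
    [0.094,0,-0.001],
    [0.094,0,-0.001],
    [0.094,0,-0.001],
    [0.094,0,-0.001],
    [0.094,0,-0.001],
    [0.094,0,-0.001],
    [0.094,0,-0.001],
    [0.07,0,-0.001],
    [0.03,0,-0.001],
    [-0.02,0,-0.001],
    [-0.02,0,-0.001]
  ],
  "delta_rot": [
    [0,0,0],
    [0,0,0],
    [0,0,0],
    [0,0,0],
    [0,0,0],
    [0,0,0],
    [0,0,0],
    [0,0,0],
    [0,0,0],
    [0,0,0],
    [0,0,0],
    [0,0,0],
    [0,0,0]
  ],
  "grip": [0.086,0.086,0.086,0.086,0.086,0.06,0.06,0.06,0.06,0.06,0.06,0.06,0.06]
}}

```text
clock: 20.5
ee_pos: [0.4445, 0.1167, 0.133]
eef_rot: [0.32, 1.562, 0.198]
contact_force: [0.8, 0.7, -0.7]
opening: 0.752
```

```bash
python3 -c "
from h import *
print('tray near'); c=np.array([.511,.392]);d=np.array([np.cos(np.radians(-6.5)),np.sin(np.radians(-6.5))])
for k in (-.078,0,.078): print((c+k*d).round(3))
q=c-.078*d; goto([*q,.125],83)"
```

```text
tray near
[0.434 0.401]
[0.511 0.392]
[0.588 0.383]
xyz [  8.4 280.6 -45.5] mm rot [ 0.   0.5 -0.2] | now [0.4445 0.1167 0.133 ] jaw 83.0 q [ 0.2  -0.06  2.17 -0.    1.03 -1.25] F [ 0.8  0.7 -0.7] op 66.3 t 20.5
```

>>> {"api": "send_rows", "payload": {
  "xyz": [
    [0,0.05,-0.008],
    [0,0.1,-0.016],
    [0,0.16,-0.026],
    [0,0.22,-0.036],
    [0,0.28,-0.0455],
    [0.01,0.28,-0.0455],
    [0.05,0.28,-0.0455],
    [0.09,0.28,-0.0455],
    [0.115,0.28,-0.0455],
    [0.124,0.28,-0.0455],
    [0.124,0.28,-0.0455],
    [0.124,0.28,-0.0455],
    [0.124,0.28,-0.0455],
    [0.124,0.28,-0.0455],
    [0.08,0.28,-0.0455],
    [0.03,0.28,-0.0455],
    [-0.05,0.28,-0.0455],
    [-0.05,0.28,-0.0455]
  ],
  "delta_rot": [
    [0,0,0],
    [0,0,0],
    [0,0,0],
    [0,0,0],
    [0,0,0],
    [0,0,0],
    [0,0,0],
    [0,0,0],
    [0,0,0],
    [0,0,0],
    [0,0,0],
    [0,0,0],
    [0,0,0],
    [0,0,0],
    [0,0,0],
    [0,0,0],
    [0,0,0],
    [0,0,0]
  ],
  "grip": [0.06,0.06,0.06,0.06,0.06,0.06,0.06,0.06,0.06,0.06,0.06,0.076,0.076,0.076,0.076,0.076,0.076,0.076]
}}

```text
clock: 22.75
ee_pos: [0.4319, 0.3998, 0.1828]
eef_rot: [0.774, 1.564, 0.651]
contact_force: [-0.4, -0.3, 0.0]
opening: 0.868
```

```bash
python3 -c "
from h import *
s=snap('top')
cv2.imwrite('pics/t3.png',cv2.resize(s['img'][150:290,120:500],None,fx=2.1,fy=2.1,interpolation=cv2.INTER_CUBIC))
goto([.574,-.296,.19],108)"
```

```text
xyz [  -8.9 -673.4  226.2] mm rot [-25.    0.3  -0.2] | now [0.4319 0.4    0.1832] jaw 83.0 q [ 0.7   0.14  1.86 -0.    1.14 -0.74] F [-0.3 -0.1  1.5] op 75.9 t 22.8
```

View pics/t3.png

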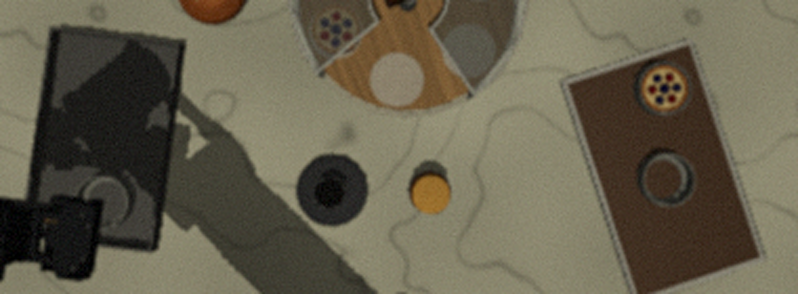

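The ring is in the tray. The far tart hasn't moved, at full-image (435.7,191.9). I'll go above it.

>>> {"api": "send_rows", "payload": {
  "xyz": [
    [-0.007,-0.056,0.019],
    [-0.007,-0.112,0.038],
    [-0.007,-0.168,0.056],
    [-0.007,-0.224,0.075],
    [-0.007,-0.28,0.094],
    [-0.007,-0.336,0.113],
    [-0.007,-0.392,0.132],
    [-0.007,-0.448,0.15],
    [-0.007,-0.504,0.169],
    [-0.007,-0.56,0.188],
    [-0.007,-0.616,0.207],
    [-0.007,-0.673,0.226],
    [-0.007,-0.673,0.226],
    [-0.007,-0.673,0.226],
    [-0.007,-0.673,0.226]
  ],
  "delta_rot": [
    [0,0,0],
    [0,0,0],
    [0,0,0],
    [0,0,0],
    [0,0,0],
    [0,0,0],
    [0,0,0],
    [0,0,0],
    [0,0,0],
    [0,0,0],
    [0,0,0],
    [0,0,0],
    [0,0,0],
    [0,0,0],
    [0,0,0]
  ],
  "grip": [0.088,0.088,0.088,0.088,0.088,0.088,0.088,0.088,0.088,0.088,0.088,0.088,0.088,0.088,0.088]
}}

```text
clock: 24.68
ee_pos: [0.5716, -0.2943, 0.1844]
eef_rot: [2.664, 1.568, 2.543]
contact_force: [1.3, -0.4, -0.5]
opening: 1.002
```

```bash
python3 -c "
from h import *
s=snap('wrist'); cv2.imwrite('pics/w7.png',s['img']); print(w2px(s,[[.5744,-.2964,.0305],[.459,-.302,.031]]))
goto([.574,-.296,.0085],83)"
```

```text
[[317.44303018 187.44506497]
 [296.08309926  66.6962942 ]]
xyz [176.4  -1.5   2.5] mm rot [ 0.1 -0.1 -0. ] | now [ 0.572  -0.2943  0.1849] jaw 83.1 q [-0.51  0.24  1.73  0.    1.17 -1.96] F [ 0.2  0.1 -0.4] op 87.8 t 24.7
```

View pics/w7.png

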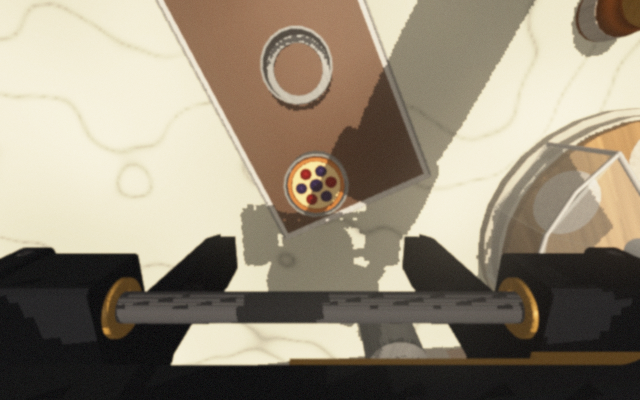

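The tart is at (316.5,185) and the empty ring at (297,67), both close to prediction. The tall shaker is near the bottom edge, so I'll check its clearance from the gripper body before going down.

```bash
python3 -c "
from h import *
t=snap('top'); print('shaker',px2w(t,(421.5,115),.115))
s=snap('wrist'); a=px2w(s,[[316.5,185],[297,67]],[.0305,.031][0]); print(a)
goto([a[0,0],a[0,1],.0085],83)"
```

```text
shaker [[ 0.75323816 -0.23497646  0.115     ]]
[[ 0.57285441 -0.29734097  0.0305    ]
 [ 0.46004759 -0.30159482  0.0305    ]]
xyz [177.2  -2.7   0.8] mm rot [ 0.1 -0.  -0. ] | now [ 0.5724 -0.2946  0.1857] jaw 83.1 q [-0.51  0.24  1.73  0.    1.17 -1.96] F [ 0.8 -0.5 -0.1] op 87.7 t 24.8
```

>>> {"api": "send_rows", "payload": {
  "xyz": [
    [0.06,-0.0027,0.0008],
    [0.12,-0.0027,0.0008],
    [0.16,-0.0027,0.0008],
    [0.177,-0.0027,0.0008],
    [0.177,-0.0027,0.0008],
    [0.177,-0.0027,0.0008],
    [0.177,-0.0027,0.0008],
    [0.177,-0.0027,0.0008],
    [0.177,-0.0027,0.0008],
    [0.177,-0.0027,0.0008],
    [0.177,-0.0027,0.0008],
    [0.177,-0.0027,0.0008]
  ],
  "delta_rot": [
    [0,0,0],
    [0,0,0],
    [0,0,0],
    [0,0,0],
    [0,0,0],
    [0,0,0],
    [0,0,0],
    [0,0,0],
    [0,0,0],
    [0,0,0],
    [0,0,0],
    [0,0,0]
  ],
  "grip": [0.088,0.088,0.088,0.088,0.088,0.088,0.06,0.06,0.06,0.06,0.06,0.06],
  "grip_force": 20
}}

```text
clock: 26.32
ee_pos: [0.5734, -0.2989, 0.0093]
eef_rot: [-0.174, 1.57, -0.296]
contact_force: [-0.2, 1.6, 5.3]
opening: 0.742
```

```bash
python3 -c "
from h import *
goto([.444,.1158,.14],82); goto([.444,.1158,.0157],82)"
```

```text
xyz [-130.9  395.9 -178.7] mm rot [1. 0. 0.] | now [ 0.5734 -0.2989  0.0093] jaw 83.0 q [-0.52  0.43  1.84  0.    0.87 -1.97] F [-0.2  1.6  5.3] op 65.3 t 26.3
xyz [  -6.6  395.9 -178.8] mm rot [1. 0. 0.] | now [ 0.5734 -0.2989  0.0093] jaw 83.0 q [-0.52  0.43  1.84  0.    0.87 -1.97] F [-0.2  1.6  5.3] op 65.3 t 26.3
```

>>> {"api": "send_rows", "payload": {
  "xyz": [
    [-0.03,0,0],
    [-0.08,0,0],
    [-0.13,0.02,-0.009],
    [-0.155,0.07,-0.03],
    [-0.16,0.125,-0.056],
    [-0.16,0.18,-0.081],
    [-0.16,0.235,-0.106],
    [-0.16,0.29,-0.131],
    [-0.16,0.34,-0.154],
    [-0.15,0.38,-0.172],
    [-0.131,0.396,-0.1787],
    [-0.131,0.396,-0.1787],
    [-0.131,0.396,-0.1787],
    [-0.131,0.396,-0.1787]
  ],
  "delta_rot": [
    [0,0,0],
    [0,0,0],
    [0,0,0],
    [0,0,0],
    [0,0,0],
    [0,0,0],
    [0,0,0],
    [0,0,0],
    [0,0,0],
    [0,0,0],
    [1,0,0],
    [1,0,0],
    [1,0,0],
    [1,0,0]
  ],
  "grip": [0.06,0.06,0.06,0.06,0.06,0.06,0.06,0.06,0.06,0.06,0.06,0.06,0.06,0.06]
}}

```text
clock: 28.08
ee_pos: [0.4446, 0.1153, 0.1403]
eef_rot: [0.112, 1.57, -0.029]
contact_force: [0.6, -1.0, -1.8]
opening: 0.739
```

```bash
python3 -c "
from h import *
s=snap('wrist'); cv2.imwrite('pics/w8.png',s['img']); p=manip.sense()['ee_pos'];print(w2px(s,[[.444,.1158,.046],[.446,.1157,.012],p+[0,0,.0185+.003],p+[0,0,.023]]))
goto([.444,.1158,.0157],82)"
```

```text
[[319.76355437 200.13094791]
 [319.93636748 191.83425199]
 [318.97473066 272.95879115]
 [318.96807823 274.65153942]]
xyz [124.7   0.4  -0.8] mm rot [-0.1  0.1 -0. ] | now [0.4446 0.1153 0.1404] jaw 81.9 q [ 0.2  -0.06  2.15 -0.    1.05 -1.23] F [-0.4 -0.1 -1. ] op 65.1 t 28.1
```

View pics/w8.png

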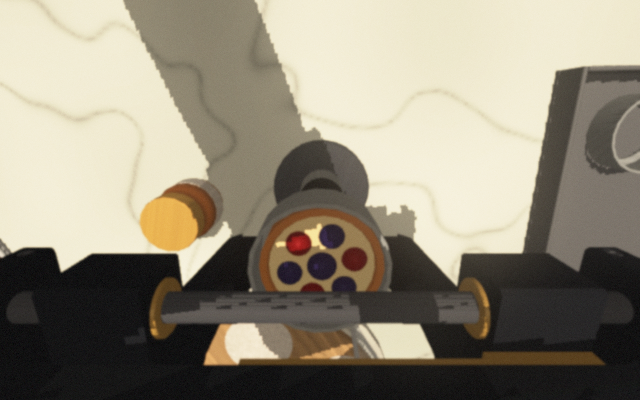

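Both the tart and the foot look about 3 mm towards the camera. Their offsets match, so the ring is well aligned with the post. I'll lower it.

>>> {"api": "send_rows", "payload": {
  "xyz": [
    [0.03,0.001,-0.0005],
    [0.06,0.001,-0.0005],
    [0.08,0.001,-0.0005],
    [0.09,0.001,-0.0005],
    [0.1,0.001,-0.0005],
    [0.11,0.001,-0.0005],
    [0.12,0.001,-0.0005],
    [0.1245,0.001,-0.0005],
    [0.1245,0.001,-0.0005],
    [0.1245,0.001,-0.0005]
  ],
  "delta_rot": [
    [0,0,0],
    [0,0,0],
    [0,0,0],
    [0,0,0],
    [0,0,0],
    [0,0,0],
    [0,0,0],
    [0,0,0],
    [0,0,0],
    [0,0,0]
  ],
  "grip": [0.06,0.06,0.06,0.06,0.06,0.06,0.06,0.06,0.06,0.06]
}}

```text
clock: 29.38
ee_pos: [0.4437, 0.1172, 0.0153]
eef_rot: [0.364, 1.57, 0.225]
contact_force: [0.0, 0.3, -1.3]
opening: 0.738
```

```bash
python3 -c "
from h import *
s=snap('wrist'); cv2.imwrite('pics/w9.png',s['img'][100:380,130:510]); p=manip.sense()['ee_pos'];print(w2px(s,p+[0,0,.053])-[130,100])
goto([.444,.1158,.0157],82)"
```

```text
[[188.6283755  217.57000214]]
xyz [-0.4 -1.3  0.5] mm rot [ 0.  0. -0.] | now [0.4436 0.1172 0.0153] jaw 82.0 q [ 0.2   0.12  2.24  0.    0.78 -1.23] F [-0.4  0.2 -0.5] op 65.6 t 29.4
```

View pics/w9.png

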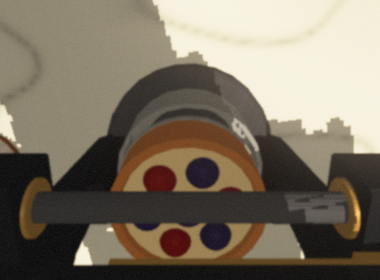

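The tart is out of the ring again. I'll grip it and lift.

>>> {"api": "send_rows", "payload": {
  "xyz": [
    [0,0,0],
    [0,0,0],
    [0,0,-0.0015],
    [-0.015,0,-0.0015],
    [-0.034,0,-0.0015],
    [-0.034,0,-0.0015],
    [-0.034,0,-0.0015],
    [-0.034,0,-0.0015],
    [-0.034,0,-0.0015],
    [-0.034,0,-0.0015],
    [-0.034,0,-0.0015],
    [-0.034,0,-0.0015],
    [-0.05,0,-0.0015],
    [-0.08,0,-0.0015],
    [-0.134,0,-0.0015],
    [-0.134,0,-0.0015],
    [-0.134,0,-0.0015]
  ],
  "delta_rot": [
    [0,0,0],
    [0,0,0],
    [0,0,0],
    [0,0,0],
    [0,0,0],
    [0,0,0],
    [0,0,0],
    [0,0,0],
    [0,0,0],
    [0,0,0],
    [0,0,0],
    [0,0,0],
    [0,0,0],
    [0,0,0],
    [0,0,0],
    [0,0,0],
    [0,0,0]
  ],
  "grip": [0.08,0.08,0.08,0.08,0.08,0.08,0.08,0.05,0.05,0.05,0.05,0.05,0.05,0.05,0.05,0.05,0.05],
  "grip_force": 12
}}

```text
clock: 31.55
ee_pos: [0.4418, 0.1173, 0.1497]
eef_rot: [0.341, 1.57, 0.201]
contact_force: [-0.1, -0.7, -0.9]
opening: 0.659
```

```bash
cat > det.py <<'E'
from h import *
s=snap('wrist'); im=s['img']; hsv=cv2.cvtColor(im,cv2.COLOR_BGR2HSV); p=manip.sense()['ee_pos']
print('tcp px',w2px(s,p+[0,0,.0185]), s['xyz']-p)
cv2.imwrite('pics/w10.png',im)
E
python3 det.py; python3 -c "
from h import *
goto([.5812,.0355,.15],81.7)"
```

```text
tcp px [[318.30072747 266.89536921]] [-0.07057936  0.01040534  0.1474184 ]
xyz [ -1.6 -61.3 150.2] mm rot [ 0.3 -0.1  0. ] | now [0.441  0.1171 0.1485] jaw 82.0 q [ 0.2  -0.08  2.15  0.    1.07 -1.23] F [ 0.2 -0.4 -1.6] op 57.6 t 31.6
```

View pics/w10.png

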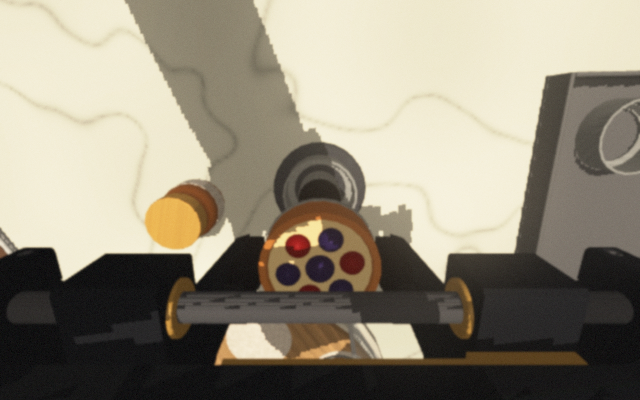

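The tart is centred in the grip. Next: across to the gap.

>>> {"api": "send_rows", "payload": {
  "xyz": [
    [0,-0.02,0.045],
    [0,-0.04,0.1],
    [0,-0.061,0.151],
    [0,-0.061,0.151],
    [0,-0.061,0.151],
    [0,-0.061,0.151],
    [0,-0.061,0.151]
  ],
  "delta_rot": [
    [0,0,0],
    [0,0,0],
    [0.3,0,0],
    [0.3,0,0],
    [0.3,0,0],
    [0.3,0,0],
    [0.3,0,0]
  ],
  "grip": [0.05,0.05,0.05,0.05,0.05,0.05,0.05]
}}

```text
clock: 32.48
ee_pos: [0.5819, 0.0366, 0.1491]
eef_rot: [3.104, 1.57, 2.96]
contact_force: [-0.3, -0.8, -1.3]
opening: 0.653
```

```bash
python3 -c "
from h import *
goto([.582,.0358,.046],81.7)"
```

```text
xyz [103.1  -0.8   0.3] mm rot [ 0.1 -0.  -0. ] | now [0.5819 0.0366 0.1491] jaw 81.8 q [ 0.02  0.16  1.9   0.    1.08 -1.41] F [-0.3 -0.8 -1.3] op 57.5 t 32.5
```

>>> {"api": "send_rows", "payload": {
  "xyz": [
    [0.04,-0.0008,0],
    [0.08,-0.0008,0],
    [0.095,-0.0008,0],
    [0.1,-0.0008,0],
    [0.1035,-0.0008,0],
    [0.1035,-0.0008,0],
    [0.1035,-0.0008,0],
    [0.1035,-0.0008,0],
    [0.1035,-0.0008,0],
    [0.1035,-0.0008,0],
    [0.08,-0.0008,0],
    [0.03,-0.0008,0],
    [-0.02,-0.0008,0],
    [-0.05,-0.0008,0.04],
    [-0.05,-0.0008,0.094],
    [-0.05,-0.0008,0.094],
    [-0.05,-0.0008,0.094]
  ],
  "delta_rot": [
    [0,0,0],
    [0,0,0],
    [0,0,0],
    [0,0,0],
    [0,0,0],
    [0,0,0],
    [0,0,0],
    [0,0,0],
    [0,0,0],
    [0,0,0],
    [0,0,0],
    [0,0,0],
    [0,0,0],
    [10,0,0],
    [20,0,0],
    [30,0,0],
    [40,0,0]
  ],
  "grip": [0.05,0.05,0.05,0.05,0.05,0.05,0.05,0.075,0.075,0.075,0.075,0.075,0.075,0.05,0.05,0.05,0.05]
}}

```text
clock: 34.6
ee_pos: [0.6764, 0.0214, 0.1985]
eef_rot: [-2.316, 1.57, 3.119]
contact_force: [0.9, -0.2, 0.3]
opening: 0.567
```

```bash
python3 -c "
from h import *
s=snap('top'); im=s['img'][80:230,240:390]; cv2.imwrite('pics/t4.png',cv2.resize(im,None,fx=4,fy=4,interpolation=cv2.INTER_CUBIC))
print((w2px(s,[[.5815,.036,.064],[.676,.022,.118]])-[240,80])*4)
goto([.676,.022,.108],21.7)"
```

```text
[[272.52392226 429.40675501]
 [296.76985848 264.237352  ]]
xyz [90.6  0.3 -0.4] mm rot [19.4 -0.   0. ] | now [0.6761 0.0215 0.1986] jaw 41.1 q [-0.01  0.29  1.64  0.    1.21 -0.72] F [-0.1 -0.3 -1.4] op 49.9 t 34.6
```

View pics/t4.png

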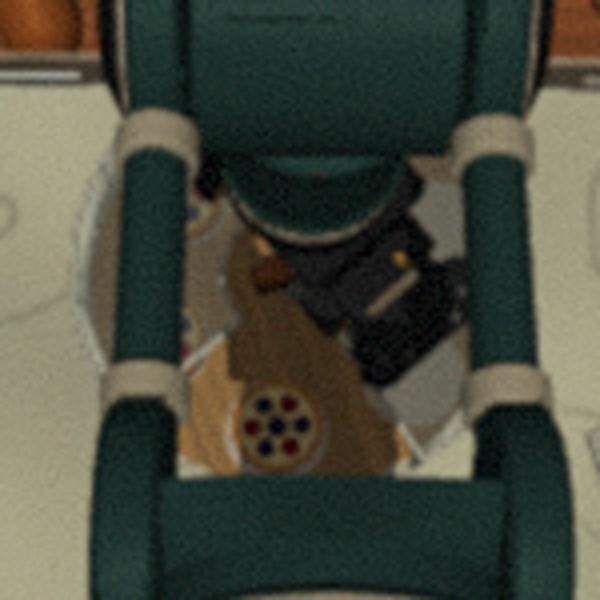

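The tart stands upright at the gap, at (277,427) against an expected (272,429), which is about 1 px at full scale. I've now viewed 16 pictures, so further checks will be numeric. Turning the handle again.

>>> {"api": "send_rows", "payload": {
  "xyz": [
    [0,0,0],
    [0,0,0],
    [0.05,0,0],
    [0.08,0,0],
    [0.091,0,0],
    [0.091,0,0],
    [0.091,0,0],
    [0.091,0,0],
    [0.091,0,0],
    [0.091,0,0],
    [0.091,0,0],
    [0.091,0,0],
    [0.091,0,0],
    [0.091,0,0],
    [0.091,0,0],
    [0.091,0,0],
    [0.091,0,0],
    [0.091,0,0],
    [0.091,0,0],
    [0.091,0,0]
  ],
  "delta_rot": [
    [10,0,0],
    [19.4,0,0],
    [19.4,0,0],
    [19.4,0,0],
    [19.4,0,0],
    [19.4,0,0],
    [19.4,0,0],
    [19.4,0,0],
    [19.4,0,0],
    [25,0,0],
    [31,0,0],
    [37,0,0],
    [43,0,0],
    [49,0,0],
    [55,0,0],
    [61,0,0],
    [67,0,0],
    [73,0,0],
    [79.4,0,0],
    [79.4,0,0]
  ],
  "grip": [0.05,0.05,0.05,0.05,0.05,0.05,0.005,0.005,0.005,0.005,0.005,0.005,0.005,0.005,0.005,0.005,0.005,0.005,0.005,0.005],
  "grip_force": 25
}}

```text
clock: 37.15
ee_pos: [0.6746, 0.0219, 0.109]
eef_rot: [-1.11, 1.568, 2.944]
contact_force: [-6.2, 1.8, 3.7]
opening: 0.16
```

>>> {"api": "send_rows", "payload": {
  "xyz": [
    [0,0,0],
    [0,0,0],
    [0,0,0],
    [-0.03,0,0],
    [-0.08,0,0],
    [-0.12,0,0],
    [-0.12,0,0]
  ],
  "delta_rot": [
    [0,0,0],
    [0,0,0],
    [0,0,0],
    [0,0,0],
    [0,0,0],
    [0,0,0],
    [0,0,0]
  ],
  "grip": [0.05,0.05,0.05,0.05,0.05,0.05,0.05]
}}

```text
clock: 38.02
ee_pos: [0.6789, 0.0215, 0.2336]
eef_rot: [2.222, 1.561, -0.007]
contact_force: [-0.8, 0.1, 0.3]
opening: 0.566
```

```bash
python3 -c "
from h import *
goto([.443,.1165,.10],82)"
```

```text
xyz [ 131.4 -245.7   69.7] mm rot [60.3 -0.5 -0.2] | now [0.6789 0.0215 0.2336] jaw -37.7 q [-0.    0.27  1.61 -0.    1.26  0.65] F [-0.8  0.1  0.3] op 49.9 t 38.0
```

>>> {"api": "send_rows", "payload": {
  "xyz": [
    [0,-0.05,0.014],
    [0,-0.1,0.028],
    [0,-0.15,0.042],
    [0.03,-0.2,0.056],
    [0.07,-0.245,0.0697],
    [0.11,-0.2457,0.0697],
    [0.1314,-0.2457,0.0697],
    [0.1314,-0.2457,0.0697],
    [0.1314,-0.2457,0.0697]
  ],
  "delta_rot": [
    [10,0,0],
    [20,0,0],
    [30,0,0],
    [40,0,0],
    [50,0,0],
    [60.3,0,0],
    [60.3,0,0],
    [60.3,0,0],
    [60.3,0,0]
  ],
  "grip": [0.086,0.086,0.086,0.086,0.086,0.086,0.086,0.086,0.086],
  "grip_force": 20
}}

```text
clock: 39.15
ee_pos: [0.4391, 0.1166, 0.097]
eef_rot: [-2.93, 1.571, 0.072]
contact_force: [-0.6, 0.3, 0.2]
opening: 0.973
```

```bash
cat > ring.py <<'E'
from h import *
import sys
# brightest-support circle fit of tin rim in wrist image near guess
def ring(s,guess,z):
    g=cv2.GaussianBlur(cv2.cvtColor(s['img'],cv2.COLOR_BGR2GRAY),(3,3),0).astype(float)
    gx=cv2.Sobel(g,cv2.CV_64F,1,0);gy=cv2.Sobel(g,cv2.CV_64F,0,1);m=np.hypot(gx,gy)
    a=np.linspace(0,2*np.pi,90,endpoint=False); best=[]
    for dx in np.arange(-.04,.0401,.001):
        for dy in np.arange(-.04,.0401,.001):
            v=0
            for r in (.0333,.0312):
                q=w2px(s,np.c_[guess[0]+dx+r*np.cos(a),guess[1]+dy+r*np.sin(a),np.full(90,z)]).round().astype(int)
                ok=(q[:,0]>0)&(q[:,0]<639)&(q[:,1]>0)&(q[:,1]<250); q=q[ok]
                v+=np.minimum(m[q[:,1],q[:,0]],120).sum()/90
            best.append((v,guess[0]+dx,guess[1]+dy))
    best.sort(reverse=True); return np.round(best[:3],4)
E
python3 -c "
from ring import *
s=snap('wrist'); print(ring(s,(.443,.1165),.038)); goto([.443,.1165,.0155],-98)
t=snap('top'); print(ring(t,(.46,-.302),.031))
# display: compare the rounds/tarts
c=np.array([.6755,.0222]);
for k in range(6):
    th=np.radians(171.7+60*k); p=c+.095*np.array([np.cos(th),np.sin(th)]); q=w2px(t,[*p,.05])[0].round().astype(int); im=t['img'][q[1]-9:q[1]+10,q[0]-9:q[0]+10]; print('gap+%d'%(60*k),q,im.mean((0,1)).round(),im.std((0,1)).round(1))
"
```

```text
[[113.9354   0.443    0.1175]
 [113.5459   0.444    0.1175]
 [112.4745   0.443    0.1165]]
xyz [82.1 -0.3 -3.2] mm rot [ 0.  -0.1  0. ] | now [0.4397 0.1167 0.0976] jaw -98.0 q [ 0.2  -0.02  2.2   0.    0.96  1.91] F [-0.7 -0.7  0.4] op 85.8 t 39.2
[[131.605    0.462   -0.301 ]
 [129.482    0.461   -0.3   ]
 [128.6956   0.461   -0.301 ]]
gap+0 [308 188] [ 97. 116. 125.] [22.4 26.8 28.7]
gap+60 [343 174] [78. 90. 93.] [7.8 8.7 9.4]
gap+120 [348 137] [75. 87. 90.] [3.6 3.4 3.3]
gap+180 [319 114] [54. 68. 78.] [ 8.5 14.5 14.4]
gap+240 [285 128] [55. 69. 79.] [ 8.7 15.2 15.3]
gap+300 [279 164] [59. 72. 82.] [12.3 17.7 17.3]
```

The display now reads tarts at +180, +240 and +300, and no tart at the gap, +60 or +120. The ring is at (.443,.117). I'll pick it up.

>>> {"api": "send_rows", "payload": {
  "xyz": [
    [0.04,-0.0005,-0.0035],
    [0.07,-0.0005,-0.0035],
    [0.0815,-0.0005,-0.0035],
    [0.0815,-0.0005,-0.0035],
    [0.0815,-0.0005,-0.0035],
    [0.0815,-0.0005,-0.0035],
    [0.0815,-0.0005,-0.0035],
    [0.0815,-0.0005,-0.0035],
    [0.0815,-0.0005,-0.0035],
    [0.06,-0.0005,-0.0035],
    [0.02,-0.0005,-0.0035],
    [-0.035,-0.0005,-0.0035],
    [-0.035,-0.0005,-0.0035]
  ],
  "delta_rot": [
    [0,0,0],
    [0,0,0],
    [0,0,0],
    [0,0,0],
    [0,0,0],
    [0,0,0],
    [0,0,0],
    [0,0,0],
    [0,0,0],
    [0,0,0],
    [0,0,0],
    [0,0,0],
    [0,0,0]
  ],
  "grip": [0.086,0.086,0.086,0.086,0.086,0.06,0.06,0.06,0.06,0.06,0.06,0.06,0.06]
}}

```text
clock: 40.88
ee_pos: [0.4461, 0.1174, 0.1364]
eef_rot: [-2.8, 1.561, 0.202]
contact_force: [0.2, 0.1, -0.4]
opening: 0.738
```

```bash
python3 -c "
from h import *
goto([.588,.383,.13],-97); goto([.588,.383,.0085],-97)"
```

```text
xyz [   8.3 -282.7 -103.6] mm rot [-1.  -0.5  0.2] | now [0.4461 0.1174 0.1364] jaw -98.0 q [ 0.2  -0.06  2.16 -0.    1.03  1.91] F [ 0.2  0.1 -0.4] op 65.1 t 40.9
xyz [ 129.8 -282.3 -102.5] mm rot [-1.  -0.5  0.2] | now [0.4461 0.1174 0.1364] jaw -98.0 q [ 0.2  -0.06  2.16 -0.    1.03  1.91] F [ 0.2  0.1 -0.4] op 65.1 t 40.9
```

>>> {"api": "send_rows", "payload": {
  "xyz": [
    [0,-0.05,-0.018],
    [0,-0.105,-0.038],
    [0,-0.16,-0.058],
    [0,-0.22,-0.08],
    [0,-0.2825,-0.103],
    [0,-0.2825,-0.103],
    [0.05,-0.2825,-0.103],
    [0.09,-0.2825,-0.103],
    [0.12,-0.2825,-0.103],
    [0.128,-0.2825,-0.103],
    [0.128,-0.2825,-0.103],
    [0.128,-0.2825,-0.103],
    [0.128,-0.2825,-0.103],
    [0.128,-0.2825,-0.103],
    [0.08,-0.2825,-0.103],
    [0.03,-0.2825,-0.103],
    [-0.05,-0.2825,-0.103],
    [-0.05,-0.2825,-0.103]
  ],
  "delta_rot": [
    [0,0,0],
    [0,0,0],
    [-1,0,0],
    [-1,0,0],
    [-1,0,0],
    [-1,0,0],
    [-1,0,0],
    [-1,0,0],
    [-1,0,0],
    [-1,0,0],
    [-1,0,0],
    [-1,0,0],
    [-1,0,0],
    [-1,0,0],
    [-1,0,0],
    [-1,0,0],
    [-1,0,0],
    [-1,0,0]
  ],
  "grip": [0.06,0.06,0.06,0.06,0.06,0.06,0.06,0.06,0.06,0.06,0.06,0.076,0.076,0.076,0.076,0.076,0.076,0.076]
}}

```text
clock: 43.12
ee_pos: [0.5854, 0.3824, 0.187]
eef_rot: [-2.504, 1.563, 0.515]
contact_force: [-0.1, 0.3, 0.5]
opening: 0.866
```

```bash
python3 -c "
from ring import *
t=snap('top'); print(ring(t,(.46,-.302),.031)); goto([.461,-.301,.19],-98)"
```

```text
[[135.3335   0.462   -0.301 ]
 [132.0389   0.462   -0.3   ]
 [131.5805   0.461   -0.3   ]]
xyz [ -5.9 693.6  40.1] mm rot [ 1.  -0.3  0.3] | now [0.5855 0.3825 0.1874] jaw -97.0 q [ 0.54  0.34  1.61 -0.    1.19  2.24] F [0.9 0.6 0.6] op 75.6 t 43.2
```

>>> {"api": "send_rows", "payload": {
  "xyz": [
    [-0.006,0.058,0.003],
    [-0.006,0.116,0.007],
    [-0.006,0.174,0.01],
    [-0.006,0.232,0.013],
    [-0.006,0.29,0.017],
    [-0.006,0.348,0.02],
    [-0.006,0.406,0.023],
    [-0.006,0.464,0.027],
    [-0.006,0.522,0.03],
    [-0.006,0.58,0.033],
    [-0.006,0.638,0.037],
    [-0.006,0.6936,0.04],
    [-0.006,0.6936,0.04],
    [-0.006,0.6936,0.04],
    [-0.006,0.6936,0.04]
  ],
  "delta_rot": [
    [0,0,0],
    [0,0,0],
    [0,0,0],
    [0,0,0],
    [0,0,0],
    [0,0,0],
    [0,0,0],
    [0,0,0],
    [0,0,0],
    [0,0,0],
    [0,0,0],
    [0,0,0],
    [0,0,0],
    [0,0,0],
    [0,0,0]
  ],
  "grip": [0.088,0.088,0.088,0.088,0.088,0.088,0.088,0.088,0.088,0.088,0.088,0.088,0.088,0.088,0.088]
}}

```text
clock: 45.05
ee_pos: [0.4592, -0.2998, 0.1867]
eef_rot: [-0.658, 1.569, 2.363]
contact_force: [-0.0, -0.4, 0.1]
opening: 1.0
```

```bash
python3 -c "
from ring import *
t=snap('wrist'); r=ring(t,(.461,-.301),.032); print(r); goto([r[0,1],r[0,2],.0095],-97)
t=snap('top')
c=np.array([.6755,.0222]);
for k in range(6):
    th=np.radians(171.7+60*k); p=c+.095*np.array([np.cos(th),np.sin(th)]); q=w2px(t,[*p,.05])[0].round().astype(int); im=t['img'][q[1]-9:q[1]+10,q[0]-9:q[0]+10]; print('gap+%d'%(60*k),q,im.mean((0,1)).round(),im.std((0,1)).round(1))
print(ring(t,(.588,.383),.03)[0],ring(t,(.434,.401),.03)[0])"
```

```text
[[179.8795   0.458   -0.302 ]
 [177.5736   0.46    -0.301 ]
 [177.4641   0.459   -0.302 ]]
xyz [177.6   2.4   1.1] mm rot [0.1 0.1 0.1] | now [ 0.4595 -0.2999  0.1871] jaw -96.9 q [-0.62  0.07  1.93  0.    1.15  1.07] F [0.3 0.6 0.2] op 88.2 t 45.1
gap+0 [308 188] [111. 133. 144.] [4.7 4.2 3.6]
gap+60 [343 174] [80. 93. 96.] [7.9 8.9 9.6]
gap+120 [348 137] [77. 89. 92.] [3.3 3.2 3.1]
gap+180 [319 114] [56. 70. 80.] [ 8.8 14.9 14.9]
gap+240 [285 128] [57. 71. 81.] [ 8.8 15.4 15.3]
gap+300 [279 164] [61. 74. 84.] [12.4 18.3 17.9]
[152.101   0.582   0.377] [109.9899   0.432    0.393 ]
```

>>> {"api": "send_rows", "payload": {
  "xyz": [
    [0.06,0.002,0.0005],
    [0.12,0.002,0.0005],
    [0.16,0.002,0.0005],
    [0.177,0.002,0.0005],
    [0.177,0.002,0.0005],
    [0.177,0.002,0.0005],
    [0.177,0.002,0.0005],
    [0.177,0.002,0.0005],
    [0.177,0.002,0.0005],
    [0.177,0.002,0.0005],
    [0.177,0.002,0.0005],
    [0.13,0.002,0.0005],
    [0.08,0.002,0.0005],
    [0.01,0.002,0.0005],
    [0.01,0.002,0.0005],
    [0.01,0.002,0.0005]
  ],
  "delta_rot": [
    [0,0,0],
    [0,0,0],
    [0,0,0],
    [0,0,0],
    [0,0,0],
    [0,0,0],
    [0,0,0],
    [0,0,0],
    [0,0,0],
    [0,0,0],
    [0,0,0],
    [0,0,0],
    [0,0,0],
    [0,0,0],
    [0,0,0],
    [0,0,0]
  ],
  "grip": [0.088,0.088,0.088,0.088,0.088,0.088,0.06,0.06,0.06,0.06,0.06,0.06,0.06,0.06,0.06,0.06]
}}

```text
clock: 47.15
ee_pos: [0.4589, -0.3035, 0.1781]
eef_rot: [2.601, 1.57, -0.663]
contact_force: [-0.1, -0.7, -0.1]
opening: 0.759
```

```bash
python3 -c "
from ring import *
t=snap('top'); print(ring(t,(.588,.383),.03),ring(t,(.434,.401),.03));goto([.510,.391,.18],-97)"
```

```text
[[153.0228   0.582    0.377 ]
 [150.9359   0.583    0.377 ]
 [149.8711   0.581    0.377 ]] [[109.2022   0.432    0.393 ]
 [108.729    0.431    0.393 ]
 [107.5365   0.433    0.393 ]]
xyz [  -2.8 -695.1   32.7] mm rot [0.  0.1 0.1] | now [ 0.458  -0.3029  0.1764] jaw -97.0 q [-0.63  0.08  1.94 -0.    1.13  1.06] F [ 1.1  0.1 -0.4] op 66.6 t 47.2
```

>>> {"api": "send_rows", "payload": {
  "xyz": [
    [-0.003,-0.058,0.003],
    [-0.003,-0.116,0.005],
    [-0.003,-0.174,0.008],
    [-0.003,-0.232,0.011],
    [-0.003,-0.29,0.014],
    [-0.003,-0.348,0.016],
    [-0.003,-0.406,0.019],
    [-0.003,-0.464,0.022],
    [-0.003,-0.522,0.025],
    [-0.003,-0.58,0.027],
    [-0.003,-0.638,0.03],
    [-0.003,-0.695,0.033],
    [-0.003,-0.695,0.033],
    [-0.003,-0.695,0.033],
    [-0.003,-0.695,0.033]
  ],
  "delta_rot": [
    [0,0,0],
    [0,0,0],
    [0,0,0],
    [0,0,0],
    [0,0,0],
    [0,0,0],
    [0,0,0],
    [0,0,0],
    [0,0,0],
    [0,0,0],
    [0,0,0],
    [0,0,0],
    [0,0,0],
    [0,0,0],
    [0,0,0]
  ],
  "grip": [0.06,0.06,0.06,0.06,0.06,0.06,0.06,0.06,0.06,0.06,0.06,0.06,0.06,0.06,0.06]
}}

```text
clock: 49.08
ee_pos: [0.5099, 0.3886, 0.1794]
eef_rot: [0.846, 1.568, -2.418]
contact_force: [-0.0, 0.0, -0.2]
opening: 0.755
```

```bash
python3 -c "
from ring import *
w=snap('wrist'); print(ring(w,(.586,.382),.03)); goto([.508,.391,.0085],-97)"
```

```text
[[94.0912  0.58    0.38  ]
 [93.0179  0.556   0.383 ]
 [92.8954  0.556   0.384 ]]
xyz [171.5  -2.2   2.4] mm rot [-0.1  0.1 -0.1] | now [0.5103 0.3887 0.18  ] jaw -97.1 q [ 0.61  0.24  1.74 -0.    1.16  2.31] F [ 0.7  0.3 -0.7] op 66.8 t 49.1
```

>>> {"api": "send_rows", "payload": {
  "xyz": [
    [0,-0.002,0.003],
    [0.05,-0.002,0.003],
    [0.1,-0.002,0.003],
    [0.14,-0.002,0.003],
    [0.16,-0.002,0.003],
    [0.17,-0.002,0.003],
    [0.17,-0.002,0.003],
    [0.17,-0.002,0.003],
    [0.17,-0.002,0.003],
    [0.17,-0.002,0.003],
    [0.17,-0.002,0.003],
    [0.13,-0.002,0.003],
    [0.08,-0.002,0.003],
    [0.02,-0.002,0.06],
    [-0.03,0.05,0.1],
    [-0.03,0.1,0.1],
    [-0.03,0.1,0.1]
  ],
  "delta_rot": [
    [0,0,0],
    [0,0,0],
    [0,0,0],
    [0,0,0],
    [0,0,0],
    [0,0,0],
    [0,0,0],
    [0,0,0],
    [0,0,0],
    [0,0,0],
    [0,0,0],
    [0,0,0],
    [0,0,0],
    [0,0,0],
    [0,0,0],
    [0,0,0],
    [0,0,0]
  ],
  "grip": [0.06,0.06,0.06,0.06,0.06,0.06,0.06,0.06,0.076,0.076,0.076,0.076,0.076,0.076,0.076,0.076,0.076]
}}

```text
clock: 51.25
ee_pos: [0.3983, 0.3018, 0.2126]
eef_rot: [-2.537, 1.568, 0.483]
contact_force: [0.3, 0.5, -0.2]
opening: 0.862
```

```bash
python3 -c "
from ring import *
print(manip.sense()['ee_pos'])
for n in ('wrist','top'):
    w=snap(n)
    for g in ((.586,.382),(.507,.391),(.432,.40)): print(n,w2px(w,[*g,.03]).round(),ring(w,g,.03)[0])
t=w
c=np.array([.6755,.0222])
for k in range(6):
    th=np.radians(171.7+60*k); p=c+.095*np.array([np.cos(th),np.sin(th)]); q=w2px(t,[*p,.05])[0].round().astype(int); im=t['img'][q[1]-9:q[1]+10,q[0]-9:q[0]+10]; print('gap+%d'%(60*k),im.mean((0,1)).round(),im.std((0,1)).round(1))
# handle bar direction from top: dark pixels
q=w2px(t,[.676,.022,.118])[0].astype(int); g=t['img'][q[1]-16:q[1]+17,q[0]-16:q[0]+17].max(2); pts=np.argwhere(g<55)[:,::-1].astype(np.float32); print('bar',cv2.minAreaRect(pts),len(pts))
# sheet: ring-like left?
print('sheet',[ring(t,g,.03)[0] for g in ((.574,-.297),(.46,-.302),(.374,-.322))])
"
```

```text
[0.39828203 0.301823   0.21264802]
wrist [[212.  -4.]] [98.3254  0.581   0.38  ]
wrist [[220.  85.]] [160.4341   0.507    0.392 ]
wrist [[227. 159.]] [174.139   0.432   0.395]
top [[174. 186.]] [158.738   0.581   0.377]
top [[170. 217.]] [126.6209   0.509    0.39  ]
top [[166. 246.]] [99.8187  0.468   0.437 ]
gap+0 [110. 133. 143.] [4.7 4.3 3.6]
gap+60 [79. 92. 95.] [7.6 8.4 9.2]
gap+120 [77. 89. 91.] [3.5 3.3 3.1]
gap+180 [55. 69. 79.] [ 8.8 14.7 14.8]
gap+240 [57. 70. 80.] [ 8.8 15.2 15.4]
gap+300 [60. 74. 84.] [12.3 18.  17.6]
bar ((15.0, 16.5), (23.33452033996582, 12.020814895629883), 45.0) 195
sheet [array([109.8258,   0.591 ,  -0.311 ]), array([63.2912,  0.5   , -0.342 ]), array([15.2981,  0.414 , -0.362 ])]
```

All three rings fit in the tray at about 75 mm spacing, and the sheet is empty. Last check: the click position of the round at the gap, and the tart positions.

```bash
python3 -c "
from h import *
t=snap('top'); g=cv2.cvtColor(t['img'],cv2.COLOR_BGR2HSV)
q=w2px(t,[.5815,.036,.042])[0].astype(int); x,y=q; m=((g[y-22:y+23,x-22:x+23,1]<75)&(g[y-22:y+23,x-22:x+23,2]>115)).astype(np.uint8)
n,l,st,c=cv2.connectedComponentsWithStats(m); i=l[22,22]; print(st[i],px2w(t,c[i]+q-22,.042))
a=np.linspace(0,2*np.pi,60)
# tart tops: blue/red dot centroid
c0=np.array([.6755,.0222])
for k in (3,4,5):
    th=np.radians(171.7+60*k); p=c0+.095*np.array([np.cos(th),np.sin(th)]); x,y=w2px(t,[*p,.064])[0].round().astype(int)
    v=t['img'][y-13:y+14,x-13:x+14,1].astype(float); yy,xx=np.mgrid[-13:14,-13:14]; w=np.clip(62-v,0,None)*(np.hypot(xx,yy)<9); print(k,p.round(3),px2w(t,(x+(w*xx).sum()/w.sum(),y+(w*yy).sum()/w.sum()),.064).round(3))
print(manip.sense()['clock'])
"
```

```text
[ 11  11  25  24 477] [[0.58248793 0.03496104 0.042     ]]
3 [0.77  0.008] [[0.769 0.012 0.064]]
4 [0.734 0.097] [[0.733 0.096 0.064]]
5 [0.64 0.11] [[0.641 0.109 0.064]]
51.4
```

The round at the gap is within 1.5 mm of centre, so it is clicked in. The tarts read on their rounds. Handing in.

```bash
python3 -c "
from station import manip
print(manip.finish_job())"
```

```text
the job is handed in; nothing more can be done
None
```

The job is done and handed in at about 51 s on the robot's clock; the hand-in reports no verdict.

- **Tarts:** I unmoulded the two tarts over the post and set them on round_0 and round_1. The display was turned two clicks clockwise, seen from above. The tart already on show was on round_5.
- **Rings:** All three rings, including the one that was empty from the start, are in the wash tray.

My last checks used numbers from the cameras, because I had used all 16 picture views:

- **Display:** Tarts show at three neighbouring positions under the cover. They measure about 1, 1 and 4 mm from the round centres; the 4 mm one is the tart that was already on show, seen through the cover. An empty round sits at the gap, within 1.5 mm of its centre.
- **Tray:** The wrist camera fitted all three rings at about 75 mm spacing. The top camera disagreed on the nearest ring and put it at a different spot in the tray. I trusted the wrist camera because its fit there was much stronger and matched where I released the ring.
- **Sheet:** My ring search found no clear ring left on it.
- **Handle and other items:** The measurement of the bar's direction was too coarse to use. I never steered near the shaker, bun or jam jar, but I did not measure their positions again at the end.

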